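Push the maple row home on the drilling board

TASK

On the grey drilling board, push the row of three pale maple blanks up to the orange stop until the front blank is against it. Keep the three together as one straight row, flat on the board, all the way, and leave them standing squarely against the stop, one touching the next.

Things in the scene. Friction and masses are not known exactly. Their poses are not given: they have to be found in the camera images.
- maple_front_center (a point): Front blank of the pale maple row, nearest the orange stop: 50 mm long (x, along the row, towards the stop), 70 wide (y), 35 high, 85 g, loose, black dot on top. Origin: its centre, 17.5 mm above the board. Starts 85 to 125 mm short of the stop. A like row of three dark walnut blanks, not part of the job, lies beside the row on the board, about 120 mm to its left or right (centre to centre).
- maple_middle_center (a point): Middle blank of the pale maple row: 50 mm long (x, along the row, towards the stop), 70 wide (y), 35 high, 85 g, loose, black dot on top. Origin: its centre, 17.5 mm above the board. Starts 2 to 5 mm behind the front blank.
- maple_tail_center (a point): Tail blank of the pale maple row, farthest from the stop: 50 mm long (x, along the row, towards the stop), 70 wide (y), 35 high, 85 g, loose, black dot on top. Origin: its centre, 17.5 mm above the board. Starts 2 to 5 mm behind the middle blank. Behind it is 50 mm or more of bare board.
- stop_face (a point): Face of the fixed orange stop (260 mm wide, 35 high) across a grey board 12 mm thick. Origin: middle of the face, at the board's upper surface. x points from the rows squarely into the stop (the way to push), y left of that, z up. Row home: blanks' centres at x = -25, -75, -125 mm. Behind the stop stand toggle clamps 110 mm high.
There are look-alikes about, which are no part of the job. Leave any turquoise look-alike of the part that bears maple_front_center alone. Leave any red look-alike of the part that bears maple_tail_center alone.

How it is judged:
At the end, for the whole second after the job is handed in: The front maple blank is within 12 mm of the orange stop and in front of it; each blank is flat on the board and square to the stop within 11 degrees; each blank follows the one before it with less than 10 mm gap and at most 13 mm to one side; the front blank has come at least 50 mm from its start (x of maple_front_center in the frame of stop_face above -0.037 m and y of maple_front_center in the frame of stop_face between -0.12 and 0.12 m and angle between the x axis of each of maple_front_center, maple_middle_center, maple_tail_center and the x axis of stop_face, either way round below 0.2 rad and angle between each of maple_front_center, maple_middle_center, maple_tail_center's own z axis and vertical below 0.15 rad and z of each of maple_front_center, maple_middle_center, maple_tail_center in the frame of stop_face below 0.025 m and x of maple_middle_center in the frame of maple_front_center between -0.06 and -0.04 m and y of maple_middle_center in the frame of maple_front_center between -0.013 and 0.013 m and x of maple_tail_center in the frame of maple_middle_center between -0.06 and -0.04 m and y of maple_tail_center in the frame of maple_middle_center between -0.013 and 0.013 m and distance of maple_front_center from where it was at the start of the episode above 0.05 m); the robot touches nothing.
It fails at once if a maple blank is lifted off the board by more than 15 mm or tipped over by more than 30 degrees (z of any of maple_front_center, maple_middle_center, maple_tail_center in the frame of stop_face above 0.0325 m or angle between any of maple_front_center, maple_middle_center, maple_tail_center's own z axis and vertical above 0.52 rad).
It fails at once if the row breaks up: a blank is more than 20 mm out of line with, or more than 20 mm apart from, its neighbour (y of maple_middle_center in the frame of maple_front_center above 0.02 m or y of maple_middle_center in the frame of maple_front_center below -0.02 m or x of maple_middle_center in the frame of maple_front_center below -0.07 m or y of maple_tail_center in the frame of maple_middle_center above 0.02 m or y of maple_tail_center in the frame of maple_middle_center below -0.02 m or x of maple_tail_center in the frame of maple_middle_center below -0.07 m).
It also fails if it takes over 29 s, if anything falls off the work surface, if the arm or the gripper's body presses on something with over 40 N, if the wrist force passes 120 N, or if a joint passes its speed limit or range.

ROBOT

A 6-joint arm with a two-finger parallel gripper is mounted at the origin on the work surface. World frame = base frame: x ahead of the robot, y to its left, z up, the work surface at z = 0. Lengths are in m, angles in rad, forces in N, time in s.
With the tool pointing down it reaches from about 0.4 to 0.825 m from the base axis. Payload 7 kg.
Tool frame: the origin (TCP) lies at the centre of the arm's flange, where the gripper is bolted on; the fingertips stand 178 mm ahead of it and the grasp point (between the pads) lies arm.tcp_to_grasp ahead of it (arm.tcp_to_grasp is the distance from the TCP to the grasp point, in m); z points along the fingers, y is the direction in which the jaws open and shut (so a half turn about z gives the same grasp; the last joint's range is limited). The gripper opens to 88 mm and grips with 3 to 60 N. Pads are 19 mm wide; open, the fingers measure 130 mm over their backs; the gripper's body (78 mm by 193 mm) begins 47 mm behind the grasp point.
Start: joints at [1.587, 0.359, 0.012, 0, -1.224, -0.288], TCP at [0.181, 0.65, 0.405] pointing down, gripper open.
Joint ranges: [-3.07, 3.07], [-1.43, 2.12], [-1.02, 1.25], [-3.03, 1.67], [-3.05, -0], [-3.03, 3.03]. Speed limits (rad/s): [2.39, 2.39, 3.01, 3.14, 3.14, 3.14].

INTERFACE

Orientations are given as [roll, pitch, yaw] about the fixed x, y, z axes, in that order (R = Rz(yaw) Ry(pitch) Rx(roll)).
In Python, from station import arm gives the robot as it stands.
- The arm moves only by the tool move_arm, never from a script. Its argument "deltas" is a list of rows, each a list of 6 numbers: the shift along the world's x, y, z in mm, then the turn, a rotation vector about the world's x, y, z in degrees. In form: [[tx, ty, tz, ax, ay, az], ...]. A call has exactly 5 rows; each row shifts and turns the commanded pose from where the row before left it; what a row does not reach is not made up. A row lasts 1/12 s, in which the tool goes at most 41.7 mm and 7.16 degrees, less where a joint would pass 70% of its speed; a pose out of reach is approached as far as the arm can. A call with a gripper value outside its range is refused whole. "claw" is the closure in counts, from 0 (fully open) to 255 (shut), set as the call begins (left out, the last holds). The fingers move at their own pace and stop on an object; "squeeze" is the grip in N (left out, the last holds). Time passes only in rows, so rows that do not move let the fingers close, or fill a call up. It gives the time, the measured TCP pose, the force and the opening at its end, in the units of the state.
- arm.get_state(): the state, without advancing time (a new reading comes with each control period).
- arm.grab_frame(name): name is "side" or "top"; returns the picture (384x512x3 uint8, red, green, blue); there is no depth.
- arm.calibration(name): a dict with "intrinsics" (3x3 intrinsics, pixels), "T" (4x4, takes a point from camera to world coordinates). Camera axes: x right, y up, looking along -z (the intrinsics and any distortion apply to the point x, -y, -z); pixel columns grow to the right and rows downward; lengths in m; the calibration is good to about 2 mm. A picture is of the moment at which its call begins. calibration takes no time and is no camera call.
- arm.job_done(): hands the job in, once; it reports no verdict.
Trained networks look in the newest picture that a camera, given by its name, has taken for a name from the list of things; names that differ only in an ending like _2 or _b are one class to them, and where a whole thing is asked for, a point or a joint stands for the part that bears it (a point fixed in the world has none). Each returns a list of dicts, best first, with "score" (0 to 1); they miss things now and then, are a little off and sometimes report something else, mostly with a low value. They report only what shows in the picture. A call takes as long as a camera call. They do not tell look-alikes from the thing itself.
- arm.spot_in(thing, camera): "xy" ([column, row] in pixels, amid what is visible of it).
- arm.masks_of(thing, camera): "pixels" (384x512 bool, what is visible of it) and "xy" ([column, row] in pixels, amid what is visible of it).
- arm.spot_point(thing, camera): "xy" ([column, row] in pixels: a listed point, or the origin of a listed thing).
The state is a dict: "t": time; "q": joint angles; "qd": joint speeds; "joint_efforts": joint torques, N m; "eef_pos": TCP position; "ee_rot": TCP orientation; "force": force on the tool from outside, world axes, zero at the start; "moment": the same for the moment, N m; "width": finger opening in m.
Only numpy, scipy, OpenCV 4.12 (cv2) and the standard library are available. Lean on these libraries where they do the work, as an engineer would, in place of code of your own. Each camera call takes 0.05 s, during which the arm holds its last target. There are 200 camera calls.

## Working session

There is one attempt and no reset: what is moved stays moved. The work goes in short steps, Python scripts to look and compute and a tool call to move; the robot and the scene stay as the last step left them, time stands still between calls to the robot, and variables do not carry over. Pictures are saved under pics/ and viewed, about 8 in all and at most 12, crops included, and the job is handed in when it is done.

Besides the shell and the picture viewer there is one more tool, called after ">>>" in YAML: its name, and indented under it one key for each argument. move_arm: Moves the arm, as the interface text tells. Its arguments: {"type":"object","properties":{"deltas":{"type":"array","items":{"type":"array","items":{"type":"number"}}},"claw":{"type":"number"},"squeeze":{"type":"number"}},"required":["deltas"]}

```bash
mkdir -p pics
cat > h.py <<'E'
import numpy as np,cv2
from station import arm
def save(cam,n):
    im=arm.grab_frame(cam); cv2.imwrite(f'pics/{n}.png',im[:,:,::-1]); return im
def ray(cam,uv,z):
    c=arm.calibration(cam);K=np.array(c['intrinsics']);T=np.array(c['T'])
    d=np.linalg.inv(K)@[uv[0],uv[1],1]; d=T[:3,:3]@(d*[1,-1,-1]); o=T[:3,3]
    return o+d*(z-o[2])/d[2]
E
python3 - <<'E'
from h import *
for cam in('top','side'):
    save(cam,cam+'1')
    print(cam,{k:np.round(v,3).tolist() for k,v in arm.calibration(cam).items() if k in('intrinsics','T')}, [k for k in arm.calibration(cam)])
    for n in ['maple_front_center','maple_middle_center','maple_tail_center','stop_face']:
        z=.012 if n=='stop_face' else .0295
        for r in arm.spot_point(n,cam)[:4]: print(cam,n,np.round(r['xy'],1),round(r['score'],2),np.round(ray(cam,r['xy'],z),3))
print(arm.get_state(),arm.tcp_to_grasp)
E
```

```text
top {'intrinsics': [[376.537, 0.0, 258.336], [0.0, 376.537, 190.741], [0.0, 0.0, 1.0]], 'T': [[-0.027, 0.988, -0.15, 0.285], [-1.0, -0.027, 0.003, 0.005], [-0.002, 0.15, 0.989, 0.996], [0.0, 0.0, 0.0, 1.0]]} ['intrinsics', 'T']
top maple_front_center [162.4 159.2] 0.57 [0.523 0.252 0.029]
top maple_front_center [360.8 250.8] 0.55 [ 0.271 -0.253  0.029]
top maple_middle_center [266.7 175.9] 0.56 [ 0.47  -0.021  0.029]
top maple_tail_center [248.2 179.4] 0.94 [0.462 0.028 0.029]
top maple_tail_center [156.8 234.2] 0.93 [0.327 0.264 0.029]
top stop_face [333.4 143. ] 0.97 [ 0.559 -0.203  0.012]
side {'intrinsics': [[438.418, 0.0, 258.567], [0.0, 438.418, 190.412], [0.0, 0.0, 1.0]], 'T': [[0.966, 0.14, -0.218, 0.197], [-0.259, 0.533, -0.805, -0.903], [0.003, 0.834, 0.552, 0.664], [0.0, 0.0, 0.0, 1.0]]} ['intrinsics', 'T']
side maple_front_center [280.3 211.6] 0.89 [ 0.475 -0.081  0.029]
side maple_front_center [267.2 152.7] 0.67 [0.526 0.215 0.029]
side maple_front_center [206.5 279. ] 0.62 [ 0.263 -0.262  0.029]
side maple_middle_center [271.4 203.1] 0.56 [ 0.464 -0.041  0.029]
side map
[... 183 characters left out ...]
e stop_face [326.5 240. ] 0.58 [ 0.552 -0.191  0.012]
{'t': 0.5, 'q': array([ 1.58710626e+00,  3.58601626e-01,  1.18245483e-02, -6.68599238e-05,
       -1.22409051e+00, -2.88123197e-01]), 'qd': array([-0.00081207,  0.00022641, -0.00024606,  0.00078164, -0.00071401,
       -0.00051446]), 'joint_efforts': array([ 1.35983686e-03, -5.81796491e+01,  2.93066579e+01,  6.99714437e+00,
        1.18322848e-02, -3.97264864e-05]), 'eef_pos': array([0.18120782, 0.65016713, 0.40461523]), 'ee_rot': array([ 3.14150647e+00,  4.00399592e-05, -2.71835991e-01]), 'force': array([ 0.25017828, -0.20212318, -0.01346788]), 'moment': array([-0.02448363,  0.01852439, -0.02614546]), 'width': 0.08779818182510378} 0.1593
```

View pics/top1.png

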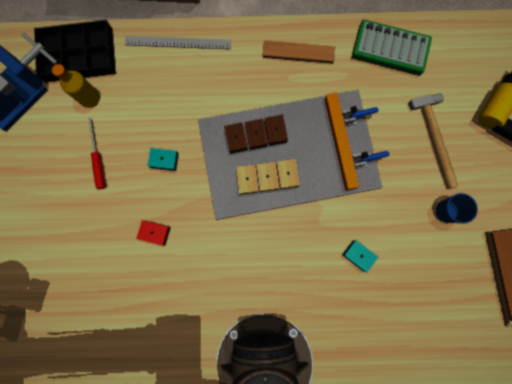

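View pics/side1.png

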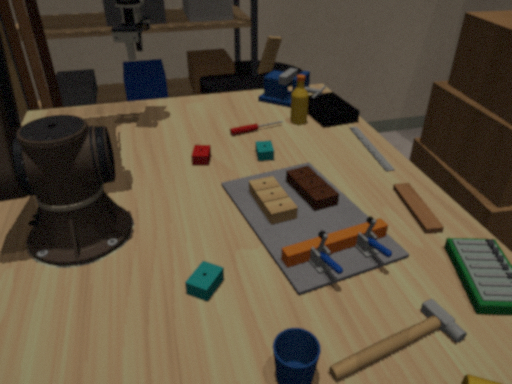

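The top view shows the maple row with dots at about (247,179), (267,176) and (288,173). The walnut row is above it, and the orange stop runs from (327,95) to (357,188). The turquoise and red pieces lie off the board. Next I measure the geometry by colour.

```bash
cat >> h.py <<'E'
def rects(im,cam='top',show=True):
    hsv=cv2.cvtColor(im,cv2.COLOR_RGB2HSV); out={}
    roi=np.zeros(im.shape[:2],np.uint8); roi[85:222,195:385]=1
    K=np.ones((2,2),np.uint8)
    st=((hsv[...,0]<18)&(hsv[...,1]>190)&(hsv[...,2]>150)).astype(np.uint8)*roi
    mp=((hsv[...,0]>12)&(hsv[...,0]<30)&(hsv[...,1]>60)&(hsv[...,2]>150)).astype(np.uint8)*roi*(1-st)
    for nm,m,z in(('stop',st,.047),('maple',mp,.047)):
        cs=[c for c in cv2.findContours(m,cv2.RETR_EXTERNAL,cv2.CHAIN_APPROX_NONE)[0] if cv2.contourArea(c)>100]
        for c in cs:
            P=np.array([ray(cam,p[0],z)[:2] for p in c]).astype(np.float32)*1000
            r=cv2.minAreaRect(P); print(nm,cv2.contourArea(c),'px',np.round(c[:,0].mean(0)),'mm c',np.round(r[0],1),'size',np.round(r[1],1),'ang',round(r[2],1))
            if show: print(np.round(cv2.boxPoints(r),0).tolist())
    return st,mp
E
python3 - <<'E'
from h import *
im=arm.grab_frame('top'); st,mp=rects(im)
# dark dots
g=cv2.cvtColor(im,cv2.COLOR_RGB2GRAY)
for u,v in((247,179),(267,176),(288,173)):
    w=255-g[v-5:v+6,u-5:u+6].astype(float); w=np.clip(w-np.median(w)-15,0,None)
    yy,xx=np.mgrid[v-5:v+6,u-5:u+6]; p=((w*xx).sum()/w.sum(),(w*yy).sum()/w.sum()); print(np.round(p,1),np.round(ray('top',p,.047)*1000,1))
v=im.copy(); v[st>0]=[255,0,0]; v[mp>0]=[0,255,0]
cv2.imwrite('pics/c2.png',cv2.resize(np.hstack([im[85:222,195:385],v[85:222,195:385]]),None,fx=2,fy=2,interpolation=0)[:,:,::-1])
E
```

```text
stop 770.0 px [343. 143.] mm c [ 559.2 -219.5] size [255.3  24.8] ang 9.3
[[431.0, -228.0], [435.0, -252.0], [687.0, -211.0], [683.0, -187.0]]
maple 400.5 px [246. 179.] mm c [462.1  31.6] size [64.2 45.4] ang 5.1
[[428.0, 51.0], [432.0, 6.0], [496.0, 12.0], [492.0, 57.0]]
maple 388.0 px [267. 176.] mm c [467.6 -21.1] size [64.1 45.4] ang 6.0
[[433.0, -2.0], [438.0, -47.0], [502.0, -40.0], [497.0, 5.0]]
maple 387.5 px [288. 173.] mm c [473.8 -74.8] size [64.6 44.3] ang 6.9
[[439.0, -57.0], [444.0, -101.0], [509.0, -93.0], [503.0, -49.0]]
maple 499.5 px [378. 130.] mm c [ 582.  -307.9] size [ 44.5 115.1] ang 85.6
[[523.0, -326.0], [638.0, -335.0], [641.0, -290.0], [526.0, -281.0]]
maple 6922.5 px [279. 149.] mm c [530.6 -83.3] size [503.  361.9] ang 88.4
[[343.0, -330.0], [704.0, -340.0], [719.0, 163.0], [357.0, 173.0]]
[246.9 178.2] [462.5  30.7  47. ]
[267.2 175.8] [467.3 -21.6  47. ]
[287.9 172.8] [473.6 -75.   47. ]
```

View pics/c2.png

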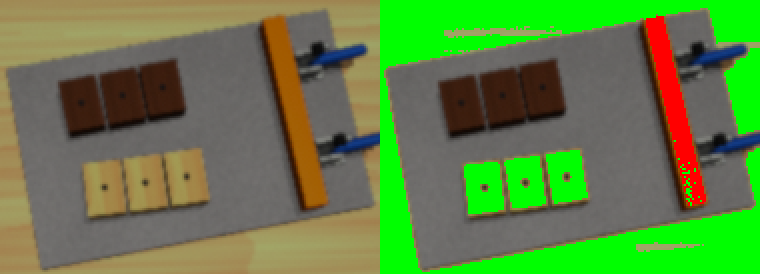

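The stop is yawed 9.2° and the maple row about 6°. The row is about 119 mm from the stop, and the sizes and spacings (52.5 and 53.7 mm) agree. I'll push the tail with both fingertips, jaws across the row and about 30 mm open, starting behind the tail.

>>> move_arm:
  deltas:
    - [18,-36,0,0,0,-4.5]
    - [18,-36,0,0,0,-4.5]
    - [18,-36,0,0,0,-4.5]
    - [18,-36,0,0,0,-4.5]
    - [18,-36,0,0,0,-4.5]
  claw: 172

```text
t: 0.97
eef_pos: [0.2717, 0.4684, 0.4047]
ee_rot: [-3.141, 0.0, -0.668]
force: [-0.5, 0.2, -0.0]
width: 0.0596
```

>>> move_arm:
  deltas:
    - [18,-36,0,0,0,-4.5]
    - [18,-36,0,0,0,-4.5]
    - [18,-36,0,0,0,-4.5]
    - [18,-36,0,0,0,-4.5]
    - [18,-36,0,0,0,-4.5]

```text
t: 1.38
eef_pos: [0.3615, 0.2882, 0.4051]
ee_rot: [-3.141, 0.001, -1.061]
force: [0.7, 0.2, -0.2]
width: 0.0298
```

>>> move_arm:
  deltas:
    - [18,-36,0,0,0,-4.5]
    - [18,-36,0,0,0,-4.5]
    - [18,-36,0,0,0,-4.5]
    - [18,-36,0,0,0,-4.5]
    - [0,0,0,0,0,0]

```text
t: 1.8
eef_pos: [0.4347, 0.1412, 0.4049]
ee_rot: [-3.142, -0.001, -1.381]
force: [0.1, -0.3, -0.2]
width: 0.0284
```

>>> move_arm:
  deltas:
    - [10,-20,-20,0,0,-2.5]
    - [11,-23,-30,0,0,-2.4]
    - [0,0,-35,0,0,0]
    - [0,0,-35,0,0,0]
    - [0,0,-35,0,0,0]

```text
t: 2.22
eef_pos: [0.4543, 0.1025, 0.2488]
ee_rot: [-3.14, 0.001, -1.458]
force: [1.5, 0.5, -0.8]
width: 0.0285
```

>>> move_arm:
  deltas:
    - [0,0,-25,0,0,0]
    - [0,0,-15,0,0,0]
    - [0,0,-8,0,0,0]
    - [0,0,-3,0,0,0]
    - [0,0,0,0,0,0]

```text
t: 2.63
eef_pos: [0.4544, 0.1033, 0.1986]
ee_rot: [3.141, -0.0, -1.457]
force: [-0.1, -0.2, 0.4]
width: 0.0285
```

Run:
```python
from h import *
a=arm.grab_frame('top')[85:222,195:385]; b=arm.grab_frame('side')[140:300,190:410]
a=cv2.resize(a,(400,288));b=cv2.resize(b,(396,288)); cv2.imwrite('pics/c3.png',np.hstack([a,b])[:,:,::-1])
```

```text
(no output)
```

View pics/c3.png

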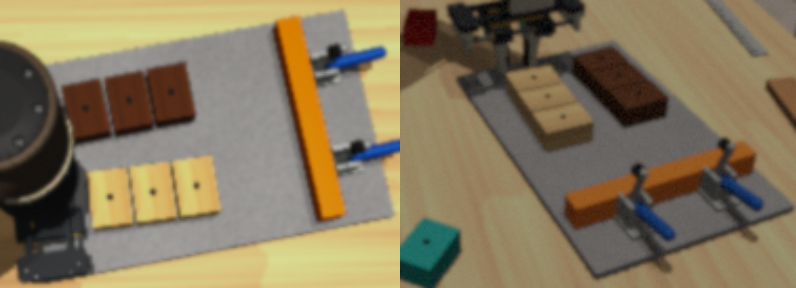

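The fingers straddle the row axis behind the tail, clear of the walnut row. I start pushing.

>>> move_arm:
  deltas:
    - [0.6,-6,0,0,0,0]
    - [0.6,-6,0,0,0,0]
    - [0.6,-6,0,0,0,0]
    - [0.6,-6,0,0,0,0]
    - [0.6,-6,0,0,0,0]

```text
t: 3.15
eef_pos: [0.4573, 0.0724, 0.1989]
ee_rot: [-3.141, 0.0, -1.457]
force: [-0.4, 0.2, 0.0]
width: 0.0287
```

>>> move_arm:
  deltas:
    - [0.5,-4,0,0,0,0]
    - [0.5,-4,0,0,0,0]
    - [0.5,-4,0,0,0,0]
    - [0.5,-4,0,0,0,0]
    - [0.5,-4,0,0,0,0]

```text
t: 3.57
eef_pos: [0.46, 0.0531, 0.1987]
ee_rot: [-3.141, 0.0, -1.457]
force: [-0.4, 2.3, 1.2]
width: 0.0285
```

>>> move_arm:
  deltas:
    - [0.5,-4,0,0,0,0]
    - [0.5,-4,0,0,0,0]
    - [0.5,-4,0,0,0,0]
    - [0.5,-4,0,0,0,0]
    - [0.5,-4,0,0,0,0]

```text
t: 3.98
eef_pos: [0.4624, 0.0329, 0.1987]
ee_rot: [-3.141, 0.0, -1.457]
force: [0.2, 2.2, 0.8]
width: 0.0287
```

Run:
```python
from h import *
im=save('top','t4'); rects(im,show=False)
a=im[85:222,195:385]; b=arm.grab_frame('side')[140:300,190:410]
a=cv2.resize(a,(400,288));b=cv2.resize(b,(396,288)); cv2.imwrite('pics/c4.png',np.hstack([a,b])[:,:,::-1])
```

```text
maple 3050.0 px [311. 207.] mm c [ 366.7 -117.2] size [153.7 475.5] ang 16.3
maple 1153.5 px [285. 173.] mm c [473.6 -68.1] size [ 73.6 120.9] ang 4.4
maple 565.0 px [377. 130.] mm c [ 580.8 -306.5] size [ 47.1 117.8] ang 85.6
maple 3768.5 px [299. 110.] mm c [574.  -84.5] size [503. 275.] ang 88.4
```

View pics/c4.png

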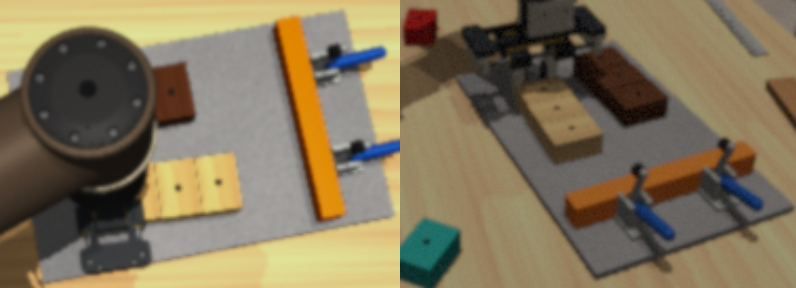

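The gaps have closed, the row is straight, and the push force is about 2 N. About 90 mm remains. I push on while turning slowly to the stop's angle.

>>> move_arm:
  deltas:
    - [0.6,-5,0,0,0,0.15]
    - [0.6,-5,0,0,0,0.15]
    - [0.6,-5,0,0,0,0.15]
    - [0.6,-5,0,0,0,0.15]
    - [0.6,-5,0,0,0,0.15]

```text
t: 4.5
eef_pos: [0.4652, 0.0076, 0.1986]
ee_rot: [3.141, -0.0, -1.444]
force: [-0.2, 1.4, 0.0]
width: 0.0288
```

>>> move_arm:
  deltas:
    - [0.7,-5,0,0,0,0.2]
    - [0.7,-5,0,0,0,0.2]
    - [0.7,-5,0,0,0,0.2]
    - [0.7,-5,0,0,0,0.2]
    - [0.7,-5,0,0,0,0.2]

```text
t: 4.92
eef_pos: [0.4687, -0.0174, 0.1986]
ee_rot: [3.141, -0.0, -1.426]
force: [-0.1, 1.3, -0.5]
width: 0.0283
```

>>> move_arm:
  deltas:
    - [0.8,-5,0,0,0,0.2]
    - [0.8,-5,0,0,0,0.2]
    - [0.8,-5,0,0,0,0.2]
    - [0.8,-5,0,0,0,0.2]
    - [0.8,-5,0,0,0,0.2]

```text
t: 5.33
eef_pos: [0.4728, -0.0423, 0.1987]
ee_rot: [3.142, -0.0, -1.409]
force: [-0.5, 1.7, -1.3]
width: 0.0287
```

Run:
```python
from h import *
im=save('top','t5'); rects(im,show=False)
a=im[85:222,195:385]; b=arm.grab_frame('side')[140:300,190:410]
a=cv2.resize(a,(400,288));b=cv2.resize(b,(396,288)); cv2.imwrite('pics/c5.png',np.hstack([a,b])[:,:,::-1])
```

```text
maple 2931.5 px [326. 205.] mm c [ 365.5 -155.2] size [149.7 414.2] ang 20.2
maple 1012.5 px [317. 167.] mm c [ 490.2 -144.6] size [ 73.3 115.3] ang 8.8
maple 565.0 px [377. 130.] mm c [ 580.8 -306.5] size [ 47.1 117.8] ang 85.6
maple 3805.5 px [295. 110.] mm c [574.  -84.5] size [503. 275.] ang 88.4
```

View pics/c5.png

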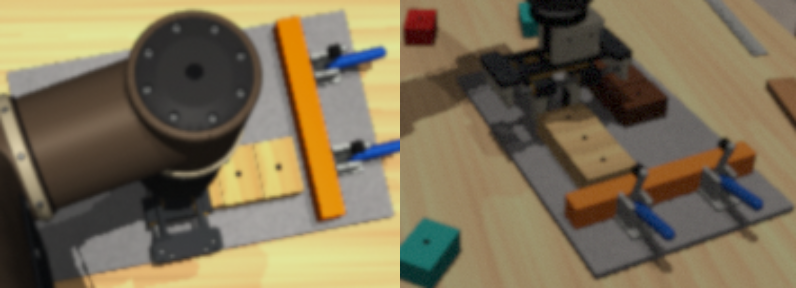

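The row is straight at about 8.8° and about 15 mm short of the stop. I creep to contact.

>>> move_arm:
  deltas:
    - [0.4,-2.5,0,0,0,0]
    - [0.4,-2.5,0,0,0,0]
    - [0.4,-2.5,0,0,0,0]
    - [0.4,-2.5,0,0,0,0]
    - [0.2,-1.5,0,0,0,0]

```text
t: 5.85
eef_pos: [0.4747, -0.0534, 0.1987]
ee_rot: [-3.141, 0.0, -1.409]
force: [-0.3, 2.1, 0.5]
width: 0.0286
```

>>> move_arm:
  deltas:
    - [0.1,-0.8,0,0,0,0]
    - [0.1,-0.8,0,0,0,0]
    - [0.1,-0.8,0,0,0,0]
    - [0.1,-0.8,0,0,0,0]
    - [0.1,-0.8,0,0,0,0]

```text
t: 6.27
eef_pos: [0.4749, -0.0559, 0.1987]
ee_rot: [-3.141, 0.002, -1.41]
force: [-8.0, 26.5, 6.9]
width: 0.0288
```

Firm contact at 26 N. I back off, lift and check.

>>> move_arm:
  deltas:
    - [-0.3,2,0,0,0,0]
    - [-0.8,5,0,0,0,0]
    - [-1.6,10,0,0,0,0]
    - [-2.4,15,0,0,0,0]
    - [-2.4,15,0,0,0,0]

```text
t: 6.68
eef_pos: [0.4672, -0.0097, 0.1986]
ee_rot: [3.141, -0.0, -1.41]
force: [0.5, 0.2, 0.3]
width: 0.0286
```

>>> move_arm:
  deltas:
    - [0,10,20,0,0,0]
    - [0,15,35,0,0,0]
    - [0,20,35,0,0,0]
    - [0,20,35,0,0,0]
    - [0,20,35,0,0,0]

```text
t: 7.1
eef_pos: [0.4667, 0.0756, 0.3604]
ee_rot: [3.141, -0.0, -1.409]
force: [0.9, 0.5, -0.1]
width: 0.0284
```

>>> move_arm:
  deltas:
    - [-10,35,0,0,0,0]
    - [-10,35,0,0,0,0]
    - [-10,35,0,0,0,0]
    - [-10,35,0,0,0,0]
    - [0,0,0,0,0,0]

```text
t: 7.52
eef_pos: [0.4262, 0.2193, 0.359]
ee_rot: [-3.14, 0.001, -1.405]
force: [-0.0, -1.1, 1.3]
width: 0.0283
```

Run:
```python
from h import *
im=save('top','t6'); rects(im,show=False)
a=im[85:222,195:385]; b=arm.grab_frame('side')[140:300,190:410]
a=cv2.resize(a,(400,288));b=cv2.resize(b,(396,288)); cv2.imwrite('pics/c6.png',np.hstack([a,b])[:,:,::-1])
```

```text
stop 500.0 px [343. 144.] mm c [ 559.  -219.1] size [255.6  29.3] ang 9.1
maple 1769.0 px [328. 165.] mm c [ 474.7 -157.2] size [130.7 178.3] ang 18.1
maple 556.5 px [377. 131.] mm c [ 580.8 -306.5] size [ 47.1 117.8] ang 85.6
maple 7602.0 px [282. 154.] mm c [530.6 -83.3] size [503.  361.9] ang 88.4
```

View pics/c6.png

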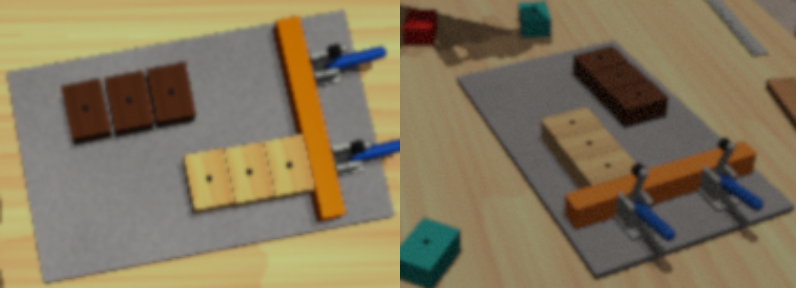

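The row stands flush against the stop. Its dots, at crop pixels (209,178), (249,171) and (289,164), are evenly spaced and in line, the walnut row has not moved, and the arm is clear.

```bash
python3 -c "from station import arm; print(arm.job_done())"
```

```text
the job is handed in; nothing more can be done
None
```

The three maple blanks now stand against the orange stop as one straight row, and the job is handed in; no verdict was reported. I pushed the tail blank with both fingertips, about 28 mm open, turned the tool slowly to the stop's angle on the way, then backed off. It took about 7.5 s of the 29 s.

- **Contact with the stop:** the push force rose from about 2 N to about 27 N as the front blank met the stop. After that the arm was well clear.
- **Final pictures:** the blanks lie flat and touch, with dots about 50 mm apart in a straight line. The row is square to the stop within about 2°, and the walnut blanks and look-alikes near the board were left alone.
- **Check that failed:** the last automatic outline of the row merged with the stop and the wood grain around it. The final squareness and spacing are therefore read by eye from the picture, backed by the contact force.

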